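# Reload the picture-frame stapler

### The job

The stapler on the slanted stand is empty: put the smaller, narrower staple strip into its channel, legs down, pushing the spring follower back so that the strip drops in behind the nose and lies flat and fully home. Let go of it, then swing the stapler's cover down and press it against its spring until the catch holds it shut. Do not knock over the pen pot or the glue bottle.

Things in the scene. Friction and masses are not known exactly. Their poses are not given: they have to be found in the camera images.
- strip_mid (a point): Centre of the staple strip to load: a steel block shaped like an inverted U (flat top, two legs with a hollow between), 80 long (its x axis), 14 wide (y), 26 high (z), about 90 g. It starts upright on its legs on the desk, centre 13 mm above it. Either end may go first.
- wide_strip_mid (a point): Centre of the other staple strip, for another machine: same shape and metal but 120 long (x), 24 wide (y), 18 high (z). It is not needed; the two strips may lie in either place.
- channel_seat (a point): Where the loaded strip's centre belongs. Axes: x along the channel, up its 28 degree slope, away from the robot; y across; z square out of its open side, 28 degrees from vertical, leaning to the robot. Floor 13 mm below this point; 18 wide between side walls 4 thick that rise only 8 above the floor, from x -40 to -14 and +30 to +75, none between. The strip's lower end rests on the nose.
- follower_face (a point): Middle of the face of the spring follower, a block 16 wide reaching 1 to 28 mm above the channel floor; axes as channel_seat. Unloaded it is at channel_seat x +20, 60 mm from the nose; the 80 mm strip needs it at +40; it can go to +55. Spring: about 1.6 N unloaded, 4 N with the strip home, 6 N at the end.
- follower (a joint): How far the follower is pushed up the slope, m: 0 unloaded, 0.020 with the strip home, 0.035 at its end.
- cover (a joint): Angle of the stapler's cover, rad: 0 shut along the channel (firm stop); it rests sprung open at about 1.9, nearly upright at the far, upper end. The spring lifts it whenever it is let go, unless the catch holds. Pressing at cover_press takes 2 to 3 N, rising to about 10 N at 0.1 to 0.06, then the catch snaps over; caught, it stays below 0.02.
- cover_hinge (a point): Hinge of the cover, axis along channel_seat y, at channel_seat x +86, z +13 mm. This frame turns with the cover: x from its front end to the hinge, z out of its outer face; shut, axes match channel_seat. Cover 36 wide, outer face 8 above the hinge axis, reaching to x -158; skirts hang 16 below its roof and a catch bar 34 below at x -140.
- cover_press (a point): A point on the cover's outer face, in the middle of its width, 130 mm from the hinge towards the front end; push here to shut it. Turns with the cover, z out of the outer face.
- pen_pot: Plastic pen pot with pens, 72 across, 100 high (pens to about 145), origin under its centre.
- glue_bottle: White glue bottle, 50 across, 130 high, origin under its centre.
- nose (a point): Stapler nose, the fixed stop at the low end of the channel: this point is the middle of the upper edge of its inner face, 10 mm above the channel floor, at channel_seat x -40, z -3. It is 10 thick and 26 wide. Axes as channel_seat.
- stapler: The fixed stapler with its slanted stand; origin on the desk below the middle of the channel floor. Black base plate 240 by 90, 14 high; channel arm 26 wide, stand under it 40 wide; x points away from the robot.

How it is judged:
On the way:
1. the strip lies home in the channel, pushing the follower back, with the cover still open (distance between strip_mid and channel_seat below 0.006 m and angle between the x axis of strip_mid and the x axis of channel_seat, either way round below 0.12 rad and value of joint follower above 0.014 m and value of joint cover above 0.3 rad), for 0.2 s.
At the end, for the whole second after the job is handed in: The smaller strip lies at rest in the channel, legs down, its centre within 6 mm of channel_seat and its length within 0.12 rad of the channel's, holding the follower pushed back more than 14 mm, and the cover is shut by its catch (joint below 0.04 rad) without being held (distance between strip_mid and channel_seat below 0.006 m and angle between the x axis of strip_mid and the x axis of channel_seat, either way round below 0.12 rad and angle between strip_mid's own z axis and vertical below 0.8 rad and value of joint follower above 0.014 m and value of joint cover below 0.04 rad and linear speed of strip below 0.02 m/s); the robot touches nothing.
It fails at once if the pen pot or the glue bottle is knocked over (angle between any of pen_pot, glue_bottle's own z axis and vertical above 0.5 rad).
It also fails if it takes over 64 s, if anything falls off the work surface, if the arm or the gripper's body presses on something with over 40 N, if the wrist force passes 120 N, or if a joint passes its speed limit or range.

### The arm

A 6-joint arm with a two-finger parallel gripper is mounted at the origin on the work surface. World frame = base frame: x ahead of the robot, y to its left, z up, the work surface at z = 0. Lengths are in m, angles in rad, forces in N, time in s.
With the tool pointing down it reaches from about 0.425 to 0.925 m from the base axis. Payload 12.5 kg.
Tool frame: the origin (TCP) lies at the very end of the fingers, on their centre line; the grasp point (between the pads) lies 19 mm behind it; y points along the fingers, z is the direction in which the jaws open and shut, and the axes are right-handed (so a half turn about y gives the same grasp; the last joint's range is limited). The gripper opens to 85 mm and grips with 20 to 120 N. Pads are 22 mm wide; open, the fingers measure 114 mm over their backs; the gripper's body (76 mm by 85 mm) begins 54 mm behind the grasp point. The pads swing forward as they close: fully open they stand 13 mm farther back than shut.
Start: joints at [-1.307, 0.491, 1.559, -0, 1.092, -0.106], TCP at [0.226, -0.583, 0.231] pointing down, gripper open.
Joint ranges: [-3.1, 3.1], [-0.84, 2.19], [0.05, 2.79], [-1.13, 4.28], [0.06, 2.93], [-2.69, 2.69]. Speed limits (rad/s): [2.22, 2.22, 2.79, 3.14, 3.14, 3.14].

### API

Orientations are given as [roll, pitch, yaw] about the fixed x, y, z axes, in that order (R = Rz(yaw) Ry(pitch) Rx(roll)).
In Python, from bench import * gives the robot as it stands. The module is installed in compiled form; this text tells all that it offers.
- The arm moves only by the shell command python3 -m inch 'ROWS' [FORCE]. ROWS is JSON, a list of rows, each an object of numbers: "wx", "wy", "wz": the turn, a rotation vector about the tool's x, y, z in rad; "x", "y", "z": the shift along the tool's x, y, z in mm; "gripper": the opening, from 0 (shut) to 1 (fully open). A call has 1 to 5 rows; each row is the pose to reach, as a shift and turn from the pose measured when the call began, along the tool's axes at that moment; what a row does not reach only later rows make up. A row lasts 1/10 s, in which the tool goes at most 50 mm and 8.59 degrees, less where a joint would pass 70% of its speed; a pose out of reach is approached as far as the arm can. A call with a gripper value outside its range is refused whole. The fingers move at their own pace and stop on an object; FORCE is the grip in N (left out, the last holds). Time passes only in rows, so rows that repeat a pose let the fingers close. It gives the time, the measured TCP pose, the force and the opening at its end, in the units of the state.
- get_obs(): the state, without advancing time (a new reading comes with each control period).
- capture(name): name is "side" or "top" or "wrist"; returns a dict with "image" (480x640x3 uint8, red, green, blue), "vertical_fov" (degrees; the focal length in pixels is half the picture's height over the tangent of half this angle, whatever the lens; pixels are square), "cx", "cy" (the principal point, pixels), "R" (3x3) and "t" (3): a world point X has camera coordinates R X + t. Camera axes: x right, y down, z forward; pixel columns grow to the right and rows downward; lengths in m; the calibration is good to about 2 mm. A picture is of the moment at which its call begins. There is no depth.
- sign_off(): hands the job in, once; it reports no verdict.
The state is a dict: "time_s": time; "qpos": joint angles; "qd": joint speeds; "joint_efforts": joint torques, N m; "tool_pos": TCP position; "tcp_rot": TCP orientation; "ft_force": force on the tool from outside, world axes, zero at the start; "moment": the same for the moment, N m; "width": finger opening in m.
Only numpy, scipy, OpenCV 4.12 (cv2) and the standard library are available. Lean on these libraries where they do the work, as an engineer would, in place of code of your own. Each camera call takes 0.05 s, during which the arm holds its last target. There are 200 camera calls.

## Working session

There is one attempt and no reset: what is moved stays moved. The work goes in short steps, Python scripts to look and compute and a shell command to move; the robot and the scene stay as the last step left them, time stands still between calls to the robot, and variables do not carry over. Pictures are saved under pics/ and viewed, about 8 in all and at most 12, crops included, and the job is handed in when it is done.

```bash
mkdir -p pics; ls; cat > h.py <<'E'
from bench import *
import numpy as np, cv2
from scipy.spatial.transform import Rotation as Ro
def K(c):
    f=c["image"].shape[0]/2/np.tan(np.radians(c["vertical_fov"]/2)); return np.array([[f,0,c["cx"]],[0,f,c["cy"]],[0,0,1]])
def snap(n,f):
    c=capture(n); cv2.imwrite("pics/"+f,c["image"][:,:,::-1]); return c
def proj(c,X):
    p=(np.asarray(c["R"])@np.atleast_2d(X).T).T+np.asarray(c["t"]); q=(K(c)@p.T).T; return q[:,:2]/q[:,2:]
def ray(c,uv):
    R=np.asarray(c["R"]); d=R.T@np.linalg.inv(K(c))@np.array([*uv,1.]); return -R.T@np.asarray(c["t"]),d/np.linalg.norm(d)
def onz(c,uv,z):
    o,d=ray(c,uv); return o+d*(z-o[2])/d[2]
def save(c,f): np.savez(f,**c)
def load(f):
    d=np.load(f); return {k:d[k] if d[k].ndim else d[k].item() for k in d}
def pose(): 
    o=get_obs(); return np.array(o["tool_pos"]),o
E
python3 - <<'E'
from h import *
for n in ("top","side"):
    c=snap(n,n+"0.png"); save(c,n+"0.npz"); print(n,c["vertical_fov"],c["cx"],c["cy"],np.round(ray(c,(320,240)),3))
print(get_obs())
E
```

```text
pics
top 48.361963254562866 326.79939068900916 245.30778368808666 [[ 0.396  0.059  1.119]
 [ 0.159  0.026 -0.987]]
side 54.49714216010572 316.0943506145672 236.46467325547042 [[ 0.412 -0.721  0.668]
 [ 0.171  0.803 -0.571]]
{'time_s': 0.1, 'qpos': array([-1.30659088e+00,  4.91493086e-01,  1.55938139e+00, -5.53128898e-05,
        1.09170679e+00, -1.05597953e-01]), 'qd': array([ 0.00021933, -0.00290626, -0.00237789, -0.00032921,  0.00040255,
       -0.00097718]), 'joint_efforts': array([ 1.20330624e-03, -6.19447088e+01, -2.62025821e+01, -1.25586598e-04,
        2.87577051e-03,  1.09350459e-06]), 'tool_pos': array([ 0.22585368, -0.58255256,  0.23079248]), 'tcp_rot': array([-1.57178461e+00,  5.54148461e-05, -2.77176376e+00]), 'ft_force': array([-0.69360781,  0.52468702, -0.39644576]), 'moment': array([ 0.00117868, -0.02847801, -0.00049504]), 'width': 0.08520339687031643}
```

View pics/top0.png

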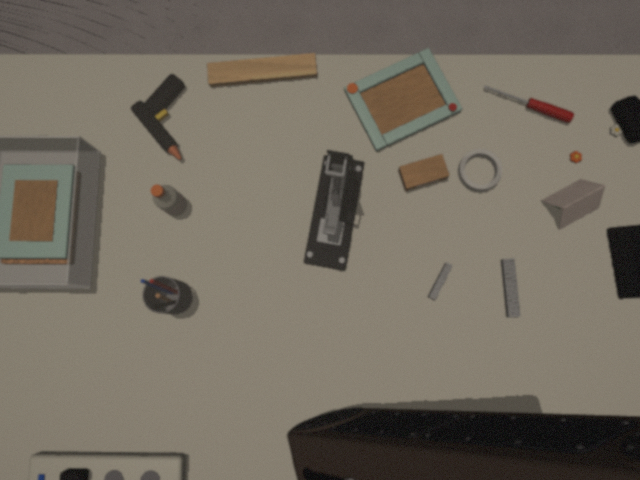

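View pics/side0.png

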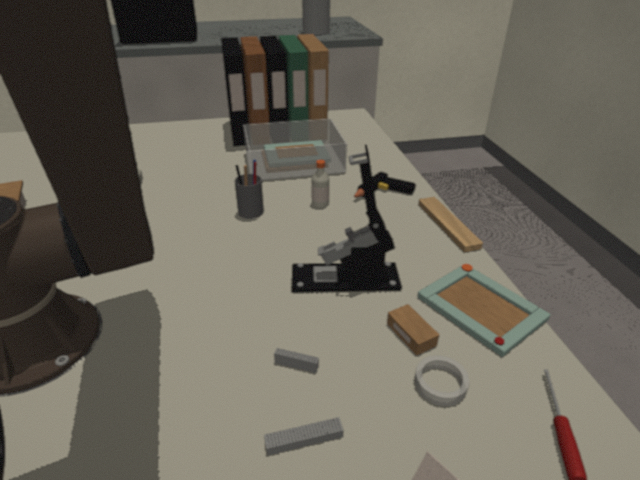

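Top view: small strip around (440,281), wide strip (511,288), stapler base around (335,210). The pot (168,295) and bottle (168,200) stand well to the left.

```bash
python3 - <<'E'
from h import *
c=load("top0.npz"); im=c["image"]; g=im.mean(2)
def rect(mask,x0,y0,x1,y1,z):
    m=np.zeros(g.shape,np.uint8); m[y0:y1,x0:x1]=mask[y0:y1,x0:x1]
    n,l,s,_=cv2.connectedComponentsWithStats(m); i=1+np.argmax(s[1:,4])
    r=cv2.minAreaRect(np.argwhere(l==i)[:,::-1].astype(np.float32)); P=np.array([onz(c,p,z) for p in cv2.boxPoints(r)])
    print(np.round(cv2.boxPoints(r)).tolist(),"\n",np.round(P,4).tolist(),"centre",P.mean(0).round(4),"sides",np.linalg.norm(P[1]-P[0]).round(4),np.linalg.norm(P[2]-P[1]).round(4),
     "yaw",[np.degrees(np.arctan2(*(P[i+1]-P[i])[[1,0]])).round(1) for i in (0,1)])
print(im[281,440],im[288,511],im[288,480],im[262,325],im[265,295])
b=im.astype(int); rb=b[:,:,0]-b[:,:,2]   # warm desk vs grey steel
print(rb[288,470:520:4], rb[281,430:455:2])
rect((rb<12)&(g>60),420,250,465,310,.026); rect((rb<12)&(g>60),490,245,535,330,.018)
rect(g<60,295,140,372,280,.014)
cv2.imwrite("pics/topc.png",cv2.resize(im[135:310,290:530,::-1],None,fx=3.3,fy=3.3,interpolation=3))
s=load("side0.npz")["image"]; cv2.imwrite("pics/sidec.png",cv2.resize(s[135:300,275:420,::-1],None,fx=3.6,fy=3.6,interpolation=3))
E
```

```text
[109 106 102] [109 104 100] [137 130 115] [52 49 45] [139 130 116]
[23 21 23 21 24 22 21 23 18  8 10 10 18] [22 21 19  9  8  7  9 13 20 22 22 23 21]
[[428.0, 296.0], [445.0, 262.0], [451.0, 266.0], [434.0, 299.0]] 
 [[0.4583, -0.1328, 0.026], [0.5273, -0.1686, 0.026], [0.5208, -0.1815, 0.026], [0.4519, -0.1456, 0.026]] centre [ 0.4896 -0.1571  0.026 ] sides 0.0778 0.0145 yaw [np.float64(-27.4), np.float64(-116.8)]
[[500.0, 260.0], [514.0, 259.0], [519.0, 316.0], [506.0, 317.0]] 
 [[0.5341, -0.2851, 0.018], [0.537, -0.3126, 0.018], [0.4202, -0.3189, 0.018], [0.4173, -0.2919, 0.018]] centre [ 0.4772 -0.3021  0.018 ] sides 0.0276 0.117 yaw [np.float64(-83.9), np.float64(-176.9)]
[[304.0, 262.0], [325.0, 150.0], [366.0, 158.0], [344.0, 270.0]] 
 [[0.5276, 0.1215, 0.014], [0.7706, 0.0787, 0.014], [0.7537, -0.0081, 0.014], [0.512, 0.0372, 0.014]] centre [0.641  0.0573 0.014 ] sides 0.2468 0.0884 yaw [np.float64(-10.0), np.float64(-101.0)]
```

View pics/topc.png

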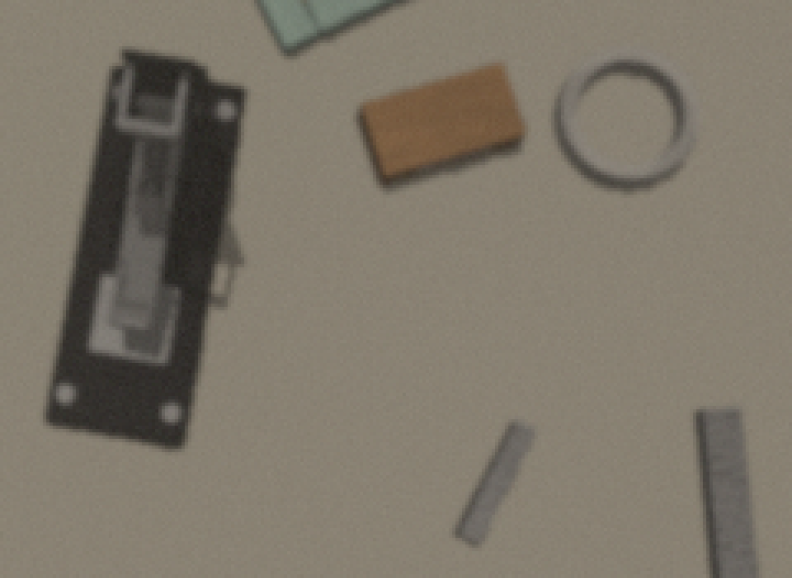

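View pics/sidec.png

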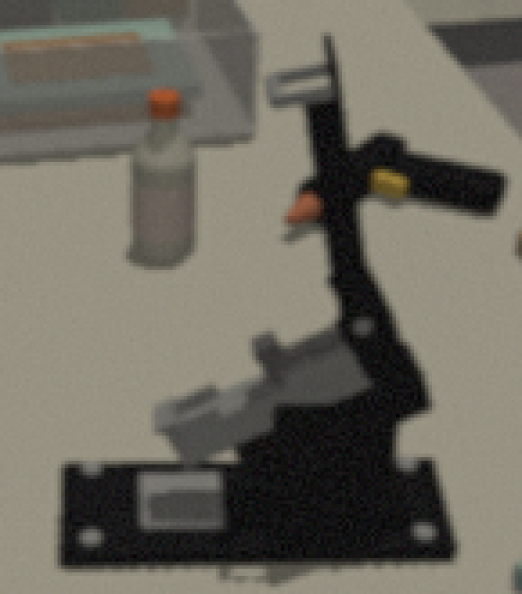

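Views: the base plate fits 240x90 at yaw about -10.4°, and the strip measures 78x14.5 at (0.490,-0.157), yaw -27.4°. The cover stands open at the far end. In the side crop the nose is at about (170,415) and the follower at (268,350). Next I'll check the wrist camera's mounting and triangulate a rough seat height.

```bash
python3 - <<'E'
from h import *
p,o=pose(); Rt=Ro.from_euler("xyz",o["tcp_rot"]).as_matrix()
c=capture("wrist"); R=np.array(c["R"]);C=-R.T@c["t"]
print("cam in tool",Rt.T@(C-p),"fwd",Rt.T@R[2],"right",Rt.T@R[0],c["vertical_fov"])
t,s=load("top0.npz"),load("side0.npz")
def tri(a,b):
    o1,d1=ray(t,a);o2,d2=ray(s,b); k=np.linalg.lstsq(np.c_[d1,-d2],o2-o1,rcond=None)[0]; q1,q2=o1+d1*k[0],o2+d2*k[1]; return (q1+q2)/2,np.linalg.norm(q1-q2)
T=lambda x,y:(x/3.3+290,y/3.3+135)
S=lambda x,y:(x/3.6+275,y/3.6+135)
for n,a,b in [("screwFR",T(171,412),S(90,538)),("screwFL",T(65,393),S(92,467)),("screwBR",T(227,109),S(424,530)),("noseR front top",T(153,328),S(182,437)),("noseL",T(113,322),S(155,410))]: print(n,tri(a,b))
E
```

```text
cam in tool [-0.07685116 -0.14257578  0.00141957] fwd [2.99521278e-01 9.54089461e-01 5.50984560e-04] right [ 1.53725794e-04 -6.25757454e-04  9.99999792e-01] 60.66465646190819
screwFR (array([0.53198874, 0.04262323, 0.01439184]), np.float64(0.001508308423377772))
screwFL (array([0.54419643, 0.10957721, 0.01517689]), np.float64(0.0002565088634936082))
screwBR (array([0.72919488, 0.00724692, 0.01711317]), np.float64(0.0008215910381119628))
noseR front top (array([0.58294386, 0.05384203, 0.07249629]), np.float64(0.012928921914293725))
noseL (array([0.57867453, 0.07851581, 0.07694822]), np.float64(0.0009671316169820639))
```

Screws agree with z=0.014 and yaw -10.2°. The camera sits on the tool's -x side, so I'll use tool x along the strip and channel x, pointing away from the robot. First I go over the strip.

```bash
cat >> h.py <<'E'
def Rtool(yaw,tilt=0):  # tool x along stapler/strip x, tool y = into slope; degrees
    return Ro.from_euler("zy",[yaw,-tilt],degrees=True) if 0 else Ro.from_matrix(Ro.from_euler("z",yaw,degrees=True).as_matrix()@Ro.from_euler("y",-tilt,degrees=True).as_matrix()@Ro.from_euler("x",-90,degrees=True).as_matrix())
def go(P,R):
    o=get_obs(); p=np.array(o["tool_pos"]); R0=Ro.from_euler("xyz",o["tcp_rot"])
    d=R0.inv().apply(np.array(P)-p)*1000; w=(R0.inv()*R).as_rotvec()
    print("t %.1f"%o["time_s"],"tcp",p.round(4),"rpy",np.round(o["tcp_rot"],3),"w",round(o["width"],4),"F",np.round(o["ft_force"],1)); print("shift",d.round(1),"turn",w.round(3))
E
python3 - <<'E'
from h import *
go([.4967,-.1608,.15],Rtool(-27.4))
E
```

```text
t 0.1 tcp [ 0.2259 -0.5826  0.2309] rpy [-1.572  0.    -2.772] w 0.0854 F [0.4 0.1 0.7]
shift [-404.9   81.1 -295.3] turn [ 0.000e+00 -2.294e+00 -1.000e-03]
```

```bash
python3 -m inch '[{"x":-405,"y":81,"z":-295,"wy":-2.294,"gripper":0.5},{"x":-405,"y":81,"z":-295,"wy":-2.294,"gripper":0.5},{"x":-405,"y":81,"z":-295,"wy":-2.294,"gripper":0.5},{"x":-405,"y":81,"z":-295,"wy":-2.294,"gripper":0.5},{"x":-405,"y":81,"z":-295,"wy":-2.294,"gripper":0.5}]'; python3 - <<'E'
from h import *
go([.4967,-.1608,.15],Rtool(-27.4))
E
```

```text
t 0.1 tcp [ 0.2259 -0.5826  0.2309] rpy [-1.572  0.    -2.772] w 0.0854 F [0.4 0.1 0.7]
shift [-404.9   81.1 -295.3] turn [ 0.000e+00 -2.294e+00 -1.000e-03]validation failed for argument at $[0]...
```

```bash
python3 -m inch '[{"x":-40,"y":8,"z":-29,"wy":-0.14,"gripper":0.5},{"x":-80,"y":16,"z":-58,"wy":-0.28,"gripper":0.5},{"x":-120,"y":24,"z":-87,"wy":-0.42,"gripper":0.5},{"x":-160,"y":32,"z":-116,"wy":-0.56,"gripper":0.5},{"x":-200,"y":40,"z":-145,"wy":-0.7,"gripper":0.5}]'; echo; python3 -m inch '[{"wx":0,"wy":-0.14,"wz":0,"x":0,"y":0,"z":0,"gripper":0.5}]'
```

```text
time_s: 0.25
tool_pos: [0.2258, -0.5825, 0.2306]
tcp_rot: [-1.572, 0.0, -2.631]
ft_force: [-0.9, -1.2, -0.0]
width: 0.0732validation failed for argument at $[0]...
```

All seven keys are needed in every row.

```bash
python3 - <<'E'
from h import *
go([.4967,-.1608,.15],Rtool(-27.4))
E
python3 -m inch '[{"wx":0,"wy":-2.15,"wz":0,"x":-359,"y":81,"z":-350,"gripper":0.5},{"wx":0,"wy":-2.15,"wz":0,"x":-359,"y":81,"z":-350,"gripper":0.5},{"wx":0,"wy":-2.15,"wz":0,"x":-359,"y":81,"z":-350,"gripper":0.5},{"wx":0,"wy":-2.15,"wz":0,"x":-359,"y":81,"z":-350,"gripper":0.5},{"wx":0,"wy":-2.15,"wz":0,"x":-359,"y":81,"z":-350,"gripper":0.5}]';python3 - <<'E'
from h import *
print();go([.4967,-.1608,.15],Rtool(-27.4))
E
```

```text
t 0.2 tcp [ 0.2258 -0.5825  0.2306] rpy [-1.572  0.    -2.631] w 0.0732 F [-0.9 -1.2 -0. ]
shift [-442.3   81.1 -235.4] turn [ 0.000e+00 -2.153e+00 -2.000e-03]
time_s: 0.75
tool_pos: [0.2959, -0.344, 0.1909]
tcp_rot: [-1.571, 0.001, -1.876]
ft_force: [1.0, -0.9, -0.3]
width: 0.0429

t 0.8 tcp [ 0.2959 -0.344   0.1909] rpy [-1.571e+00  1.000e-03 -1.876e+00] w 0.0429 F [ 1.  -0.9 -0.3]
shift [-235.    41.   136.5] turn [-0.000e+00 -1.398e+00 -1.000e-03]
```

```bash
python3 -m inch '[{"wx":0,"wy":-1.398,"wz":0,"x":-235,"y":41,"z":136.5,"gripper":0.5},{"wx":0,"wy":-1.398,"wz":0,"x":-235,"y":41,"z":136.5,"gripper":0.5},{"wx":0,"wy":-1.398,"wz":0,"x":-235,"y":41,"z":136.5,"gripper":0.5},{"wx":0,"wy":-1.398,"wz":0,"x":-235,"y":41,"z":136.5,"gripper":0.5},{"wx":0,"wy":-1.398,"wz":0,"x":-235,"y":41,"z":136.5,"gripper":0.5}]';python3 - <<'E'
from h import *
print();go([.4967,-.1608,.15],Rtool(-27.4))
E
```

```text
time_s: 1.25
tool_pos: [0.4789, -0.1767, 0.1536]
tcp_rot: [-1.57, 0.001, -1.126]
ft_force: [0.6, -0.4, 0.6]
width: 0.0425

t 1.2 tcp [ 0.4789 -0.1767  0.1536] rpy [-1.570e+00  1.000e-03 -1.126e+00] w 0.0425 F [ 0.6 -0.4  0.6]
shift [-6.7  3.7 22.9] turn [-0.001 -0.647 -0.001]
```

```bash
python3 -m inch '[{"wx":0,"wy":-0.647,"wz":0,"x":-6.7,"y":3.7,"z":23,"gripper":0.5},{"wx":0,"wy":-0.647,"wz":0,"x":-6.7,"y":3.7,"z":23,"gripper":0.5},{"wx":0,"wy":-0.647,"wz":0,"x":-6.7,"y":3.7,"z":23,"gripper":0.5},{"wx":0,"wy":-0.647,"wz":0,"x":-6.7,"y":3.7,"z":23,"gripper":0.5},{"wx":0,"wy":-0.647,"wz":0,"x":-6.7,"y":3.7,"z":23,"gripper":0.5}]';python3 - <<'E'
from h import *
print();go([.4967,-.1608,.15],Rtool(-27.4))
c=snap("wrist","w1.png"); save(c,"w1.npz")
# expected strip outline on top
y=np.radians(-27.4);u=np.array([np.cos(y),np.sin(y)]);v=np.array([-u[1],u[0]])
print(proj(c,[[*(np.array([.4896,-.157])+a*.04*u+b*.007*v),.026] for a,b in ((-1,-1),(-1,1),(1,1),(1,-1))]).round())
E
```

```text
time_s: 1.75
tool_pos: [0.4968, -0.1605, 0.1498]
tcp_rot: [-1.57, 0.001, -0.473]
ft_force: [0.3, 0.2, -0.3]
width: 0.043

t 1.8 tcp [ 0.4968 -0.1605  0.1498] rpy [-1.57e+00  1.00e-03 -4.73e-01] w 0.043 F [ 0.3  0.2 -0.3]
shift [ 0.1 -0.2 -0.3] turn [-0.001  0.006 -0.001]
[[301. 151.]
 [323. 151.]
 [321. 267.]
 [301. 267.]]
```

View pics/w1.png

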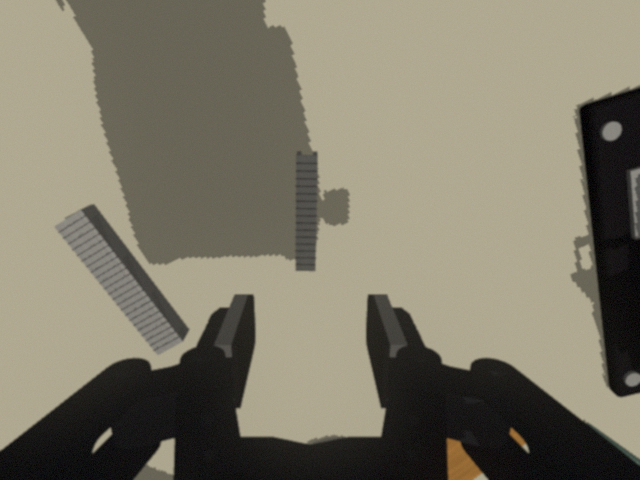

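The strip is at (296–317, 152–270), about 5 px left of the prediction. I'll refine from this image.

```bash
python3 - <<'E'
from h import *
c=load("w1.npz")
P=np.array([onz(c,p,.026) for p in ((296.5,152),(317.5,152),(315.5,270.5),(295.5,270.5))])
m=P.mean(0); a=(P[2]+P[3]-P[0]-P[1])/2; print(P.round(4).tolist(),m.round(4),np.linalg.norm(a),np.linalg.norm(P[1]-P[0]),"yaw",np.degrees(np.arctan2(a[1],a[0])))
y=np.arctan2(a[1],a[0]);u=np.array([np.cos(y),np.sin(y)])
for z in (.05,.003): go([*(m[:2]+.008*u),z],Rtool(np.degrees(y)))
E
```

```text
[[0.4504, -0.1476, 0.026], [0.4566, -0.1356, 0.026], [0.5289, -0.1737, 0.026], [0.5225, -0.1862, 0.026]] [ 0.4896 -0.1608  0.026 ] 0.08179681013829328 0.013445687805390865 yaw -27.962935095839377
t 1.8 tcp [ 0.4967 -0.1606  0.1498] rpy [-1.57e+00  1.00e-03 -4.72e-01] w 0.0425 F [ 0.3 -1.2  0.2]
shift [ 1.8 99.8 -3.6] turn [-0.001  0.016 -0.001]
t 1.8 tcp [ 0.4967 -0.1606  0.1498] rpy [-1.57e+00  1.00e-03 -4.72e-01] w 0.0425 F [ 0.3 -1.2  0.2]
shift [  1.9 146.8  -3.7] turn [-0.001  0.016 -0.001]
```

```bash
python3 -m inch '[{"wx":0,"wy":0.012,"wz":0,"x":2,"y":50,"z":-3,"gripper":0.5},{"wx":0,"wy":0.012,"wz":0,"x":2,"y":100,"z":-3,"gripper":0.5},{"wx":0,"wy":0.012,"wz":0,"x":2,"y":130,"z":-3,"gripper":0.5},{"wx":0,"wy":0.012,"wz":0,"x":2,"y":146,"z":-3,"gripper":0.5},{"wx":0,"wy":0.012,"wz":0,"x":2,"y":146,"z":-3,"gripper":0.5}]'; echo; python3 -m inch '[{"wx":0,"wy":0,"wz":0,"x":0,"y":0,"z":0,"gripper":0.1},{"wx":0,"wy":0,"wz":0,"x":0,"y":0,"z":0,"gripper":0.1},{"wx":0,"wy":0,"wz":0,"x":0,"y":0,"z":0,"gripper":0.05},{"wx":0,"wy":0,"wz":0,"x":0,"y":0,"z":0,"gripper":0.05},{"wx":0,"wy":0,"wz":0,"x":0,"y":0,"z":0,"gripper":0.05}]' 60
```

```text
time_s: 2.3
tool_pos: [0.4961, -0.1636, 0.0017]
tcp_rot: [-1.57, 0.005, -0.486]
ft_force: [0.2, 0.7, 0.5]
width: 0.0426

time_s: 2.8
tool_pos: [0.4966, -0.1638, 0.0027]
tcp_rot: [-1.57, 0.003, -0.486]
ft_force: [-0.2, 0.1, 6.6]
width: 0.0128
```

```bash
cat >> h.py <<'E'
YAW=-10.25
def Rch(): return Rtool(YAW,28)*Rtool(0,0).inv()
def ch(S,p): return np.array(S)+Rch().apply(np.array(p)/1000.)
E
python3 -m inch '[{"wx":0,"wy":0,"wz":0,"x":0,"y":-40,"z":0,"gripper":0.05},{"wx":0,"wy":0,"wz":0,"x":0,"y":-90,"z":0,"gripper":0.05},{"wx":0,"wy":0,"wz":0,"x":0,"y":-140,"z":0,"gripper":0.05},{"wx":0,"wy":0,"wz":0,"x":0,"y":-180,"z":0,"gripper":0.05},{"wx":0,"wy":0,"wz":0,"x":0,"y":-180,"z":0,"gripper":0.05}]'; python3 - <<'E'
from h import *
print(Rtool(YAW,28).as_matrix().round(2))
S=np.array([.5787,.0785,.077])-Rch().apply([-.05,.013,-.003]); print("seat",S)
go(ch(S,[-17,0,70]),Rtool(YAW,28))
E
```

```text
time_s: 3.3
tool_pos: [0.4986, -0.1649, 0.1881]
tcp_rot: [-1.57, -0.006, -0.486]
ft_force: [-0.0, -1.0, -1.9]
width: 0.013
[[ 0.87  0.46  0.18]
 [-0.16 -0.08  0.98]
 [ 0.47 -0.88  0.  ]]
seat [0.61844361 0.05810235 0.10312242]
t 3.3 tcp [ 0.4986 -0.1649  0.1881] rpy [-1.57  -0.006 -0.486] w 0.013 F [-0.  -1.  -1.9]
shift [-44.   31.1 238.6] turn [ 0.075 -0.301 -0.478]
```

```bash
python3 -m inch '[{"wx":0.075,"wy":-0.301,"wz":-0.478,"x":-44,"y":0,"z":238,"gripper":0.05},{"wx":0.075,"wy":-0.301,"wz":-0.478,"x":-44,"y":0,"z":238,"gripper":0.05},{"wx":0.075,"wy":-0.301,"wz":-0.478,"x":-44,"y":0,"z":238,"gripper":0.05},{"wx":0.075,"wy":-0.301,"wz":-0.478,"x":-44,"y":0,"z":238,"gripper":0.05},{"wx":0.075,"wy":-0.301,"wz":-0.478,"x":-44,"y":10,"z":238,"gripper":0.05}]'; python3 - <<'E'
from h import *
S=np.array([.6184,.0581,.1031]);print()
go(ch(S,[-17,0,70]),Rtool(YAW,28))
E
```

```text
time_s: 3.8
tool_pos: [0.5688, 0.0668, 0.1784]
tcp_rot: [-1.569, -0.49, -0.175]
ft_force: [-0.6, -1.0, -2.1]
width: 0.0127

t 3.8 tcp [0.5688 0.0668 0.1784] rpy [-1.569 -0.49  -0.175] w 0.0127 F [-0.6 -1.  -2.1]
shift [-7.9 20.1  0.3] turn [-0.003  0.003  0.002]
```

```bash
python3 - <<'E'
from h import *
S=np.array([.6184,.0581,.1031])
c=snap("wrist","w2.png"); save(c,"w2.npz"); s=capture("side"); save(s,"s2.npz")
L=[[-50,13,-3],[-50,-13,-3],[-40,13,-3],[-40,-13,-3],[75,13,-5],[75,-13,-5],[20,8,15],[20,-8,15],[86,18,13],[86,-18,13]]
print(np.c_[L,proj(c,[ch(S,p) for p in L]).round()])
o=get_obs();print(np.round(o["tool_pos"],4),np.round(o["tcp_rot"],4))
E
```

```text
[[-50.  13.  -3. 335. 169.]
 [-50. -13.  -3. 290. 169.]
 [-40.  13.  -3. 335. 187.]
 [-40. -13.  -3. 290. 186.]
 [ 75.  13.  -5. 331. 356.]
 [ 75. -13.  -5. 292. 356.]
 [ 20.   8.  15. 326. 294.]
 [ 20.  -8.  15. 299. 294.]
 [ 86.  18.  13. 340. 387.]
 [ 86. -18.  13. 283. 387.]]
[0.5702 0.0681 0.1774] [-1.5693 -0.4872 -0.1762]
```

View pics/w2.png

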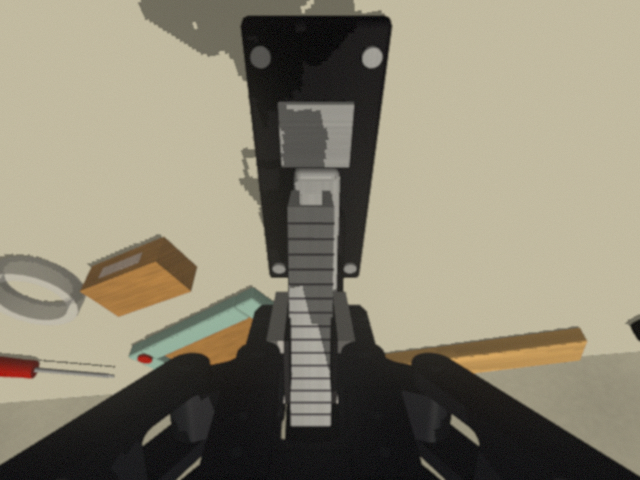

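The nose top is at columns 294–340, row 170 (predicted 290–335, row 169). The held strip spans columns 288–333. So the strip sits some 3–4 mm to the -y side of the channel. I'll zoom in to measure.

```bash
python3 - <<'E'
from h import *
c=load("w2.npz"); a=c["image"][160:250,270:360,::-1]
b=c["image"][340:440,270:360,::-1]
G=cv2.resize(np.hstack([a,b[:90]]),None,fx=4.4,fy=4.4,interpolation=cv2.INTER_NEAREST)
s=load("s2.npz")["image"][185:270,285:405,::-1]; s=cv2.resize(s,None,fx=2.2*3,fy=2.2*3,interpolation=3)[:, :792]
cv2.imwrite("pics/z2.png",G); cv2.imwrite("pics/zs2.png",s); print(c["cx"],c["cy"],G.shape,s.shape)
E
```

```text
310.275418291126 234.65368338984908 (396, 792, 3) (561, 792, 3)
```

View pics/z2.png

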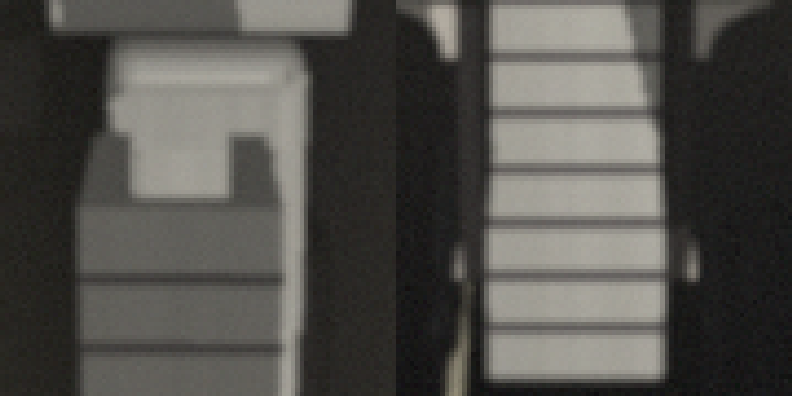

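View pics/zs2.png

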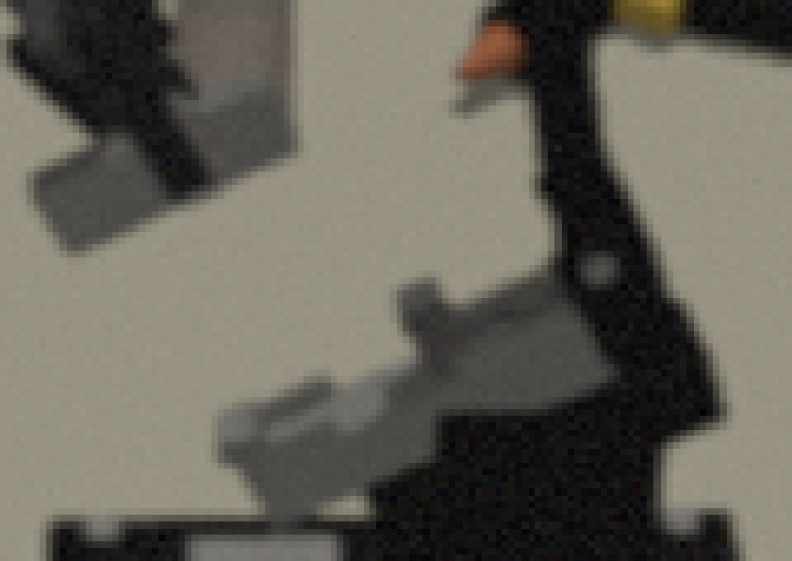

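Zoom: the strip front edge is at columns 287.7–334.3, row 206, and the rear edge at 290.5–331.1, row 426. The nose spans 294.5–339.3 at row 169. In the wrist frame the channel centreline is about 3.5 mm towards +y, and the yaw agrees. In the side crop the hinge pin is at (598,268), the follower top at (400,288) and the strip corners at (32,182), (75,252) and (293,150). I'll fit the seat and the strip-in-hand pose.

```bash
python3 - <<'E'
from h import *
from scipy.optimize import least_squares as LS
w,s,t=load("w2.npz"),load("s2.npz"),load("top0.npz")
Z=lambda x,y:(x/6.6+285,y/6.6+185)
T=lambda x,y:(x/3.3+290,y/3.3+135)
obs=[(w,[-50,13,-3],(339.3,169.5),1),(w,[-50,-13,-3],(294.5,169.5),1),(s,[86,-19,13],Z(598,268),1),(s,[20,8,15],Z(399,288),1),(s,[-50,13,-3],Z(222,408),1),(t,[-50,13,-3],T(113,322),1),(t,[-50,-13,-3],T(153,329),1)]
def res(S): return np.concatenate([(proj(c,ch(S,p))[0]-uv) for c,p,uv,k in obs])
r=LS(res,[.6184,.0581,.1031],loss="soft_l1"); S=r.x; print("seat",S.round(4)); print(res(S).reshape(-1,2).round(1).tolist())
# strip in tool frame: x0 (centre), ytop, z0, pitch, roll0
p=np.array([.5702,.0681,.1774]);R=Ro.from_euler("xyz",[-1.5693,-.4872,-.1762])
def sp(v,q): # q: strip coords x,y,z mm (z up = -tool y, y=tool z)
    a=Ro.from_euler("z",v[3]).apply([q[0],-q[2],q[1]]); return p+R.apply((a+np.array(v[:3]))/1000)
so=[(w,[-40,7,13],(334.3,206.1)),(w,[-40,-7,13],(287.7,206.1)),(w,[40,7,13],(331.1,426.4)),(w,[40,-7,13],(290.5,426.4)),
    (s,[-40,7,13],Z(32,182)),(s,[-40,-7,-13],Z(75,254)),(s,[40,-7,-13],Z(295,152))]
f=lambda v,o=so:np.concatenate([proj(c,sp(v,q))[0]-uv for c,q,uv in o])
for o in (so[:4],so):
    r=LS(lambda v:f(v,o),[-8,-13,0,0]); print("strip in tool",r.x.round(3),"\n",r.fun.round(1).tolist())
    C=sp(r.x,[0,0,0]); print("strip centre in channel",(Rch().inv().apply(C-S)*1000).round(1),"pitch rel deg",np.degrees(r.x[3]).round(1))
go(ch(S,[-17,0,20]),Rtool(YAW,28))
E
```

```text
seat [0.6193 0.0604 0.1029]
[[0.2, 0.4], [-0.3, 0.3], [-0.9, -0.0], [-1.4, 1.9], [-0.2, 1.4], [-1.2, -0.2], [-0.4, 0.1]]
strip in tool [ -7.678 -11.673  -2.57   -0.017] 
 [0.2, -0.0, -0.1, -0.0, -0.6, 0.0, 0.5, 0.0]
strip centre in channel [-16.6  -3.8 100.8] pitch rel deg -1.0
strip in tool [ -7.304 -11.051  -2.561  -0.027] 
 [-0.0, -0.0, 0.2, -0.0, -0.7, 0.1, 0.6, 0.1, -0.6, -0.6, -0.6, 1.6, 0.7, -0.0]
strip centre in channel [-16.2  -3.8 100.2] pitch rel deg -1.5
t 3.9 tcp [0.5702 0.0681 0.1774] rpy [-1.569 -0.487 -0.176] w 0.0128 F [ 0.4  0.3 -1.2]
shift [-7.9 69.1  1. ] turn [-0.003  0.002 -0.001]
```

```bash
python3 -m inch '[{"wx":0,"wy":0,"wz":0.02,"x":-6,"y":20,"z":3.8,"gripper":0.05},{"wx":0,"wy":0,"wz":0.02,"x":-12,"y":45,"z":3.8,"gripper":0.05},{"wx":0,"wy":0,"wz":0.02,"x":-12,"y":68,"z":3.8,"gripper":0.05},{"wx":0,"wy":0,"wz":0.02,"x":-12,"y":70,"z":3.8,"gripper":0.05},{"wx":0,"wy":0,"wz":0.02,"x":-12,"y":70,"z":3.8,"gripper":0.05}]'; python3 - <<'E'
from h import *
print();go(ch([.6193,.0604,.1029],[-17,0,20]),Rtool(YAW,28))
w=snap("wrist","w3.png"); save(w,"w3.npz"); s=capture("side"); save(s,"s3.npz")
a=cv2.resize(w["image"][120:270,260:370,::-1],None,fx=4,fy=4,interpolation=3)[:561]
b=cv2.resize(s["image"][165:270,295:345+0,::-1],None,fx=6.6,fy=6.6,interpolation=3)[:561]
cv2.imwrite("pics/m3.png",np.hstack([a[:561],b[92:92+561] if b.shape[0]>=653 else np.zeros((561,b.shape[1],3),np.uint8)]));print(a.shape,b.shape)
E
```

```text
time_s: 4.4
tool_pos: [0.5923, 0.0676, 0.1094]
tcp_rot: [-1.57, -0.466, -0.176]
ft_force: [0.1, -1.1, -0.7]
width: 0.0127

t 4.4 tcp [0.5923 0.0676 0.1094] rpy [-1.57  -0.466 -0.176] w 0.0127 F [ 0.1 -1.1 -0.7]
shift [ 4.5 -1.2 -2.2] turn [-0.002  0.002 -0.023]
(561, 440, 3) (561, 330, 3)
```

View pics/m3.png

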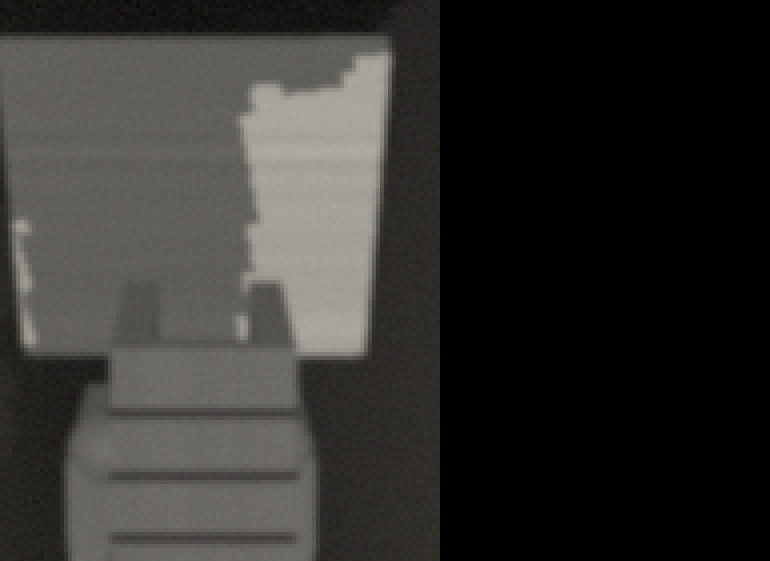

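The strip is centred at column 310.9 and the nose (67–317 in the crop) at column 308.0. With depth accounted for, the strip is 1.1 mm too far to +y. I'll correct that, lower to about 14 mm, then push up the slope.

```bash
python3 -m inch '[{"wx":0,"wy":0,"wz":0,"x":0,"y":8,"z":-1.1,"gripper":0.05},{"wx":0,"wy":0,"wz":0,"x":0,"y":15,"z":-1.1,"gripper":0.05},{"wx":0,"wy":0,"wz":0,"x":0,"y":15,"z":-1.1,"gripper":0.05}]'; python3 - <<'E'
from h import *
print();go(ch([.6193,.0604,.1029],[-17,0,4]),Rtool(YAW,28))
E
python3 -m inch '[{"wx":0,"wy":0,"wz":0,"x":4,"y":0,"z":0,"gripper":0.05},{"wx":0,"wy":0,"wz":0,"x":9,"y":0,"z":0,"gripper":0.05},{"wx":0,"wy":0,"wz":0,"x":14,"y":0,"z":0,"gripper":0.05},{"wx":0,"wy":0,"wz":0,"x":14,"y":0,"z":0,"gripper":0.05}]'; python3 - <<'E'
from h import *
print();go(ch([.6193,.0604,.1029],[-3,0,4]),Rtool(YAW,28))
E
```

```text
time_s: 4.8
tool_pos: [0.599, 0.0654, 0.098]
tcp_rot: [-1.569, -0.469, -0.177]
ft_force: [0.2, -0.8, -1.1]
width: 0.0131

t 4.8 tcp [0.599  0.0654 0.098 ] rpy [-1.569 -0.469 -0.177] w 0.0131 F [ 0.2 -0.8 -1.1]
shift [ 3.7  1.4 -1.3] turn [-0.003  0.002 -0.02 ]
time_s: 5.2
tool_pos: [0.6113, 0.0632, 0.1054]
tcp_rot: [-1.569, -0.47, -0.177]
ft_force: [-2.4, 0.5, -0.8]
width: 0.0125

t 5.2 tcp [0.6113 0.0632 0.1054] rpy [-1.569 -0.47  -0.177] w 0.0125 F [-2.4  0.5 -0.8]
shift [ 3.2  2.1 -1.3] turn [-0.003  0.002 -0.019]
```

Contact with the follower shows (-2.4 N). I'll push on to about strip x=+3.

```bash
python3 -m inch '[{"wx":0,"wy":0,"wz":0,"x":6,"y":0,"z":0,"gripper":0.05},{"wx":0,"wy":0,"wz":0,"x":12,"y":0,"z":0,"gripper":0.05},{"wx":0,"wy":0,"wz":0,"x":18,"y":0,"z":0,"gripper":0.05},{"wx":0,"wy":0,"wz":0,"x":18,"y":0,"z":0,"gripper":0.05}]'; python3 - <<'E'
from h import *
print();go(ch([.6193,.0604,.1029],[11,0,4]),Rtool(YAW,28))
w=capture("wrist"); save(w,"w4.npz"); s=capture("side"); save(s,"s4.npz")
a=cv2.resize(w["image"][120:270,260:370,::-1],None,fx=4,fy=4,interpolation=3)
b=cv2.resize(s["image"][185:270,300:355,::-1],(390,600),interpolation=3)
cv2.imwrite("pics/m4.png",cv2.resize(np.hstack([a,cv2.resize(s["image"][190:255,300:385,::-1],(600,459),interpolation=3)[:600] if 0 else cv2.copyMakeBorder(cv2.resize(s["image"][195:255,310:365,::-1],(360,393),interpolation=3),0,207,0,0,0)]),(800,600)))
E
```

```text
time_s: 5.6
tool_pos: [0.6265, 0.0603, 0.1139]
tcp_rot: [-1.569, -0.469, -0.177]
ft_force: [-4.6, 1.9, -0.7]
width: 0.0129

t 5.6 tcp [0.6265 0.0603 0.1139] rpy [-1.569 -0.469 -0.177] w 0.0129 F [-4.6  1.9 -0.7]
shift [-0.4  2.4 -1.2] turn [-0.002  0.002 -0.02 ]
```

View pics/m4.png

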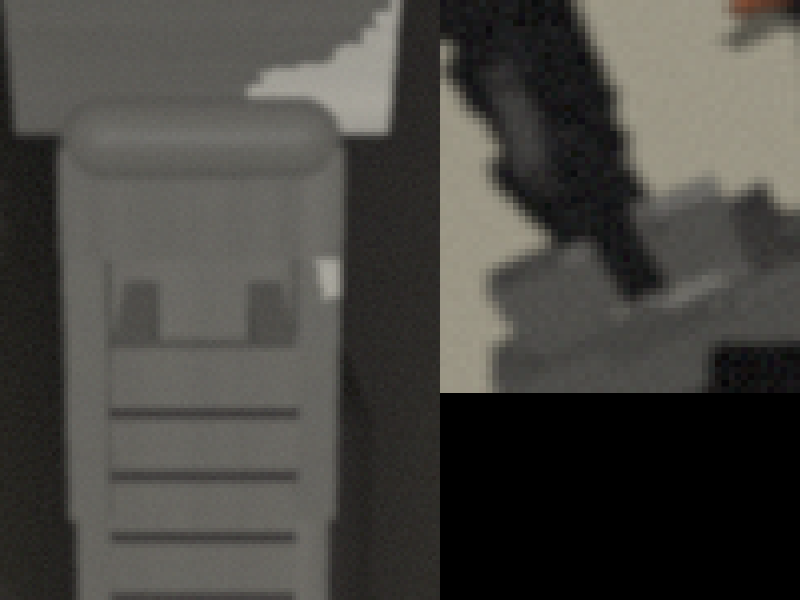

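The strip (109–298) and channel (108–296, arm 58–343) are centred within about 0.3 mm, and the spring reads about 4.4 N, so strip x is about +2. I'll push 3 mm more and lower.

```bash
python3 -m inch '[{"wx":0,"wy":0,"wz":0,"x":3,"y":0,"z":0,"gripper":0.05},{"wx":0,"wy":0,"wz":0,"x":3,"y":4,"z":0,"gripper":0.05},{"wx":0,"wy":0,"wz":0,"x":3,"y":8,"z":0,"gripper":0.05},{"wx":0,"wy":0,"wz":0,"x":3,"y":10,"z":0,"gripper":0.05},{"wx":0,"wy":0,"wz":0,"x":3,"y":10,"z":0,"gripper":0.05}]'; python3 - <<'E'
from h import *
print();go(ch([.6193,.0604,.1029],[11,0,-10]),Rtool(YAW,28))
E
python3 -m inch '[{"wx":0,"wy":0,"wz":0,"x":0,"y":2,"z":0,"gripper":0.05},{"wx":0,"wy":0,"wz":0,"x":0,"y":2,"z":0,"gripper":0.05}]'
```

```text
time_s: 6.2
tool_pos: [0.6328, 0.0592, 0.1052]
tcp_rot: [-1.57, -0.467, -0.177]
ft_force: [-3.6, -0.2, -4.9]
width: 0.0127

t 6.2 tcp [0.6328 0.0592 0.1052] rpy [-1.57  -0.467 -0.177] w 0.0127 F [-3.6 -0.2 -4.9]
shift [-1.9  5.7 -1.2] turn [-0.002  0.002 -0.021]
time_s: 6.4
tool_pos: [0.6334, 0.059, 0.103]
tcp_rot: [-1.57, -0.467, -0.177]
ft_force: [-4.1, 0.6, -3.6]
width: 0.0131
```

```bash
for i in 1 2; do python3 -m inch '[{"wx":0,"wy":0,"wz":0,"x":0,"y":2,"z":0,"gripper":0.05},{"wx":0,"wy":0,"wz":0,"x":0,"y":2,"z":0,"gripper":0.05}]'; python3 - <<'E'
from h import *
print();go(ch([.6193,.0604,.1029],[8,0,-10]),Rtool(YAW,28)); print("F channel",Rch().inv().apply(get_obs()["ft_force"]).round(1))
E
done
```

```text
time_s: 6.6
tool_pos: [0.6338, 0.0589, 0.1021]
tcp_rot: [-1.57, -0.467, -0.177]
ft_force: [-14.8, 2.3, 11.1]
width: 0.0129

t 6.6 tcp [0.6338 0.0589 0.1021] rpy [-1.57  -0.467 -0.177] w 0.0129 F [-14.8   2.3  11.1]
shift [-4.4  2.5 -1.1] turn [-0.002  0.002 -0.021]
F channel [-8.  -0.4 16.8]
time_s: 6.8
tool_pos: [0.6339, 0.0589, 0.102]
tcp_rot: [-1.57, -0.468, -0.176]
ft_force: [-23.4, 2.3, 22.3]
width: 0.013

t 6.8 tcp [0.6339 0.0589 0.102 ] rpy [-1.57  -0.468 -0.176] w 0.013 F [-23.4   2.3  22.3]
shift [-4.4  2.4 -1.2] turn [-0.002  0.002 -0.02 ]
F channel [-10.2  -1.9  30.7]
```

Firm contact (30 N along z) 2.4 mm above my fitted floor, which is within the fit's error. I'll ease off and slide back: if the strip is behind the nose, it'll stop there.

```bash
python3 -m inch '[{"wx":0,"wy":0,"wz":0,"x":-1,"y":-1,"z":0,"gripper":0.05},{"wx":0,"wy":0,"wz":0,"x":-2,"y":-1,"z":0,"gripper":0.05}]';for i in 1 2 3; do python3 -m inch '[{"wx":0,"wy":0,"wz":0,"x":-1.5,"y":0,"z":0,"gripper":0.05},{"wx":0,"wy":0,"wz":0,"x":-1.5,"y":0,"z":0,"gripper":0.05}]' >/dev/null; python3 - <<'E'
from h import *
print();go(ch([.6193,.0604,.1029],[8,0,-10]),Rtool(YAW,28)); print("F channel",Rch().inv().apply(get_obs()["ft_force"]).round(1))
E
done
```

```text
time_s: 7.0
tool_pos: [0.6316, 0.0594, 0.1023]
tcp_rot: [-1.57, -0.469, -0.177]
ft_force: [-4.4, 0.4, -2.0]
width: 0.0128

t 7.2 tcp [0.6311 0.0596 0.1021] rpy [-1.57  -0.471 -0.177] w 0.0131 F [ 0.5 -1.1  2.2]
shift [-2.   3.8 -1.3] turn [-0.002  0.002 -0.018]
F channel [ 1.6 -0.9  1.6]

t 7.4 tcp [0.6311 0.0596 0.1021] rpy [-1.569 -0.474 -0.177] w 0.013 F [ 3.8 -2.4  1.5]
shift [-1.9  3.8 -1.3] turn [-0.003  0.002 -0.015]
F channel [ 4.4 -1.7 -0.6]

t 7.6 tcp [0.6311 0.0596 0.1022] rpy [-1.568 -0.476 -0.177] w 0.0125 F [ 3.9 -3.   0.9]
shift [-2.   3.9 -1.4] turn [-0.004  0.002 -0.012]
F channel [ 4.3 -2.2 -1.2]
```

It stops against the nose, so the strip is behind it. I'll press down again, then release.

```bash
python3 -m inch '[{"wx":0,"wy":0,"wz":-0.01,"x":0.5,"y":2,"z":0,"gripper":0.05},{"wx":0,"wy":0,"wz":-0.01,"x":0.5,"y":2.5,"z":0,"gripper":0.05}]'; python3 - <<'E'
from h import *
print();go(ch([.6193,.0604,.1029],[8,0,-10]),Rtool(YAW,28)); print("F channel",Rch().inv().apply(get_obs()["ft_force"]).round(1))
E
python3 -m inch '[{"wx":0,"wy":0,"wz":0,"x":0,"y":0,"z":0,"gripper":0.4},{"wx":0,"wy":0,"wz":0,"x":0,"y":0,"z":0,"gripper":0.4},{"wx":0,"wy":0,"wz":0,"x":0,"y":0,"z":0,"gripper":0.4}]'; python3 - <<'E'
from h import *
print();go(ch([.6193,.0604,.1029],[8,0,-10]),Rtool(YAW,28)); print("F channel",Rch().inv().apply(get_obs()["ft_force"]).round(1))
E
python3 -m inch '[{"wx":0,"wy":0,"wz":0,"x":0,"y":-20,"z":0,"gripper":0.4},{"wx":0,"wy":0,"wz":0,"x":0,"y":-60,"z":0,"gripper":0.4},{"wx":0,"wy":0,"wz":0,"x":0,"y":-80,"z":0,"gripper":0.4},{"wx":0,"wy":0,"wz":0,"x":-10,"y":-80,"z":0,"gripper":0.4}]'
python3 - <<'E'
from h import *
print();go(ch([.6193,.0604,.1029],[8,0,-10]),Rtool(YAW,28))
w=capture("wrist"); save(w,"w5.npz"); s=capture("side"); save(s,"s5.npz")
a=cv2.resize(w["image"][150:400,260:370,::-1],None,fx=2.4,fy=2.4,interpolation=3)
b=cv2.copyMakeBorder(cv2.resize(s["image"][195:265,305:395,::-1],None,fx=5.8,fy=5.8,interpolation=3),0,600-406,0,0,0)
g=np.hstack([a,b]); print(a.shape,b.shape); cv2.imwrite("pics/m5.png",g[:,:800])
E
```

```text
time_s: 7.8
tool_pos: [0.6321, 0.0593, 0.101]
tcp_rot: [-1.568, -0.487, -0.177]
ft_force: [-16.5, 0.9, 22.9]
width: 0.0128

t 7.8 tcp [0.6321 0.0593 0.101 ] rpy [-1.568 -0.487 -0.177] w 0.0128 F [-16.5   0.9  22.9]
shift [-2.4  2.3 -1.2] turn [-0.003  0.002 -0.002]
F channel [-3.7 -2.1 27.9]
time_s: 8.1
tool_pos: [0.6323, 0.0594, 0.101]
tcp_rot: [-1.568, -0.487, -0.177]
ft_force: [0.2, -0.2, -0.4]
width: 0.0344

t 8.1 tcp [0.6323 0.0594 0.101 ] rpy [-1.568 -0.487 -0.177] w 0.0344 F [ 0.2 -0.2 -0.4]
shift [-2.6  2.2 -1.4] turn [-0.004  0.002 -0.001]
F channel [ 0.  -0.2 -0.5]
time_s: 8.5
tool_pos: [0.5875, 0.0676, 0.1701]
tcp_rot: [-1.566, -0.493, -0.178]
ft_force: [0.5, -0.4, -1.0]
width: 0.0344

t 8.5 tcp [0.5875 0.0676 0.1701] rpy [-1.566 -0.493 -0.178] w 0.0344 F [ 0.5 -0.4 -1. ]
shift [ 4.9 84.6 -1.8] turn [-0.005  0.001  0.004]
(600, 264, 3) (600, 522, 3)
```

View pics/m5.png

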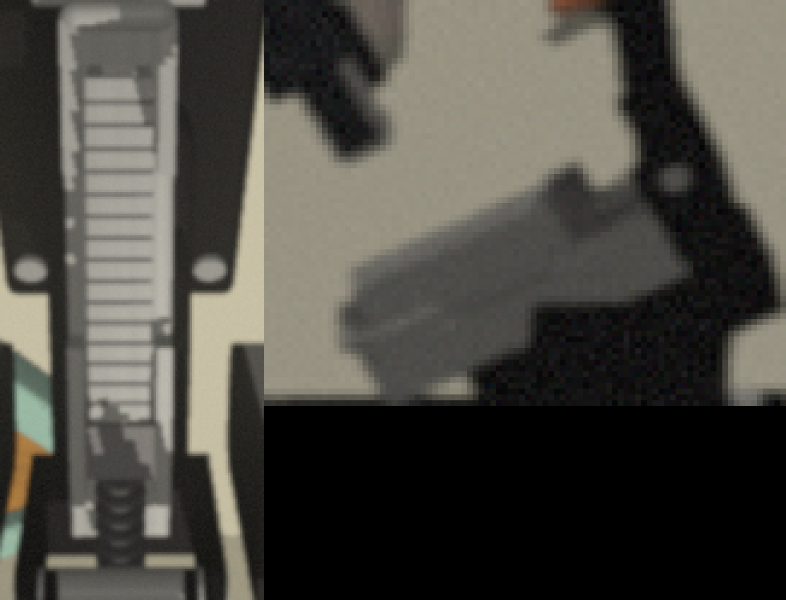

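View: the strip lies straight between the walls (crop rows 78–422) with the follower right behind it, and in the side view it is flush and parallel with the channel. Updating the seat from the release pose, I now plan the cover arc: closed fingers behind the cover, tool vertical, tilting towards 28° at the end.

```bash
cat >> h.py <<'E'
SEAT=np.array([.6323,.0594,.101])-Ro.from_matrix(Rch().as_matrix()).apply([.0075,0,-.0103])
def wp(th,tilt=0,r=130,corner=-11,gap=0):
    H=np.array([86,0,13]); d=np.array([-np.cos(th),0,np.sin(th)]); n=np.array([np.sin(th),0,np.cos(th)])
    P=ch(SEAT,H+r*d+(8+gap)*n); R=Rtool(YAW,tilt); return P-R.apply([corner/1000,0,0]),R
E
python3 - <<'E'
from h import *
print("seat",SEAT.round(4),"hinge",ch(SEAT,[86,0,13]).round(4))
s=load("s5.npz"); t=load("top0.npz")
d=np.array([-np.cos(1.9),0,np.sin(1.9)]);print("cover tip px side",proj(s,ch(SEAT,np.array([86,0,13])+158*d)),"hinge pin px",proj(s,ch(SEAT,[86,-19,13])), "tip world",ch(SEAT,np.array([86,0,13])+158*d).round(3))
for th,tl in ((1.9,0),(1.6,0),(1.3,0),(1.0,0),(.7,5),(.4,15),(.2,22),(0,28)): print(th,wp(th,tl,corner=-11 if th>.5 else 0)[0].round(3))
P,R=wp(1.9,0,gap=20); print(P); go([P[0]-.09,P[1]+.016,.40],Rtool(YAW,15)); go([*P[:2],.40],R)
E
```

```text
seat [0.621  0.0614 0.1066] hinge [0.6897 0.049  0.1584]
cover tip px side [[366.89400092 147.83224344]] hinge pin px [[375.51885975 223.70362118]] tip world [0.665 0.053 0.314]
1.9 [0.688 0.049 0.288]
1.6 [0.651 0.056 0.278]
1.3 [0.618 0.062 0.258]
1.0 [0.593 0.067 0.229]
0.7 [0.577 0.069 0.194]
0.4 [0.562 0.072 0.155]
0.2 [0.565 0.072 0.129]
0 [0.573 0.07  0.104]
[0.70745278 0.04581016 0.29122309]
t 8.6 tcp [0.586  0.0675 0.1671] rpy [-1.568 -0.487 -0.177] w 0.0342 F [-0.7  1.2 -0.2]
shift [ 137.3 -190.8    0.4] turn [-0.003  0.002  0.226]
t 8.6 tcp [0.586  0.0675 0.1671] rpy [-1.568 -0.487 -0.177] w 0.0342 F [-0.7  1.2 -0.2]
shift [ 218.1 -148.     0.4] turn [-0.003  0.003  0.487]
```

The predicted cover tip (367,148) matches the side image (366,146). Going up and over.

```bash
python3 -m inch '[{"wx":0,"wy":0,"wz":0,"x":0,"y":-50,"z":0,"gripper":0},{"wx":0,"wy":0,"wz":0.1,"x":23,"y":-93,"z":0,"gripper":0},{"wx":0,"wy":0,"wz":0.25,"x":46,"y":-137,"z":0,"gripper":0},{"wx":0,"wy":0,"wz":0.4,"x":70,"y":-181,"z":0,"gripper":0},{"wx":0,"wy":0,"wz":0.487,"x":100,"y":-220,"z":0,"gripper":0}]' 40; python3 - <<'E'
from h import *
print();P,R=wp(1.9,0,gap=20); go([*P[:2],.40],R)
E
```

```text
time_s: 9.1
tool_pos: [0.5684, 0.0695, 0.3575]
tcp_rot: [-1.571, -0.081, -0.178]
ft_force: [0.3, 0.4, -0.6]
width: 0.0001

t 9.1 tcp [0.5684 0.0695 0.3575] rpy [-1.571 -0.081 -0.178] w 0.0001 F [ 0.3  0.4 -0.6]
shift [144.  -31.    1.3] turn [0.    0.    0.081]
```

```bash
python3 -m inch '[{"wx":0,"wy":0,"wz":0.081,"x":5,"y":-31,"z":1,"gripper":0},{"wx":0,"wy":0,"wz":0.081,"x":50,"y":-31,"z":1,"gripper":0},{"wx":0,"wy":0,"wz":0.081,"x":100,"y":-31,"z":1,"gripper":0},{"wx":0,"wy":0,"wz":0.081,"x":144,"y":-31,"z":1,"gripper":0},{"wx":0,"wy":0,"wz":0.081,"x":144,"y":-31,"z":1,"gripper":0}]'; python3 - <<'E'
from h import *
print();P,R=wp(1.9,0,gap=20); go(P,R); go(*wp(1.7)); go(*wp(1.5))
E
```

```text
time_s: 9.6
tool_pos: [0.7116, 0.0441, 0.3961]
tcp_rot: [-1.571, 0.004, -0.179]
ft_force: [0.7, 0.1, -0.6]
width: 0.0002

t 9.6 tcp [0.7116 0.0441 0.3961] rpy [-1.571  0.004 -0.179] w 0.0002 F [ 0.7  0.1 -0.6]
shift [ -4.  104.9   1. ] turn [ 0.    -0.    -0.004]
t 9.6 tcp [0.7116 0.0441 0.3961] rpy [-1.571  0.004 -0.179] w 0.0002 F [ 0.7  0.1 -0.6]
shift [-49.2 113.4   0.9] turn [ 0.    -0.    -0.004]
t 9.6 tcp [0.7116 0.0441 0.3961] rpy [-1.571  0.004 -0.179] w 0.0002 F [ 0.7  0.1 -0.6]
shift [-73.1 123.5   0.9] turn [ 0.    -0.    -0.004]
```

```bash
python3 -m inch '[{"wx":0,"wy":0,"wz":0,"x":0,"y":40,"z":1,"gripper":0},{"wx":0,"wy":0,"wz":0,"x":0,"y":80,"z":1,"gripper":0},{"wx":0,"wy":0,"wz":0,"x":0,"y":105,"z":1,"gripper":0},{"wx":0,"wy":0,"wz":0,"x":-10,"y":105,"z":1,"gripper":0},{"wx":0,"wy":0,"wz":0,"x":-20,"y":105,"z":1,"gripper":0}]'; echo; python3 -m inch '[{"wx":0,"wy":0,"wz":0,"x":-10,"y":1,"z":0,"gripper":0},{"wx":0,"wy":0,"wz":0,"x":-20,"y":4,"z":0,"gripper":0},{"wx":0,"wy":0,"wz":0,"x":-30,"y":9,"z":0,"gripper":0}]'; python3 - <<'E'
from h import *
print();
for th in (1.6,1.4,1.2,1.0): go(*wp(th))
E
```

```text
time_s: 10.1
tool_pos: [0.6911, 0.0489, 0.2916]
tcp_rot: [-1.571, 0.004, -0.179]
ft_force: [1.0, -0.1, 0.5]
width: -0.0001

time_s: 10.4
tool_pos: [0.6611, 0.0546, 0.2858]
tcp_rot: [-1.57, -0.0, -0.179]
ft_force: [0.8, 0.6, -0.4]
width: -0.0001

t 10.4 tcp [0.6611 0.0546 0.2858] rpy [-1.57  -0.    -0.179] w -0.0001 F [ 0.8  0.6 -0.4]
shift [-10.4   7.3  -0.4] turn [-0.001  0.     0.   ]
t 10.4 tcp [0.6611 0.0546 0.2858] rpy [-1.57  -0.    -0.179] w -0.0001 F [ 0.8  0.6 -0.4]
shift [-33.2  19.7  -0.4] turn [-0.001  0.     0.   ]
t 10.4 tcp [0.6611 0.0546 0.2858] rpy [-1.57  -0.    -0.179] w -0.0001 F [ 0.8  0.6 -0.4]
shift [-53.1  36.4  -0.4] turn [-0.001  0.     0.   ]
t 10.4 tcp [0.6611 0.0546 0.2858] rpy [-1.57  -0.    -0.179] w -0.0001 F [ 0.8  0.6 -0.4]
shift [-69.3  56.7  -0.4] turn [-0.001  0.     0.   ]
```

```bash
python3 -m inch '[{"wx":0,"wy":0,"wz":0,"x":-10,"y":7,"z":0,"gripper":0},{"wx":0,"wy":0,"wz":0,"x":-22,"y":13,"z":0,"gripper":0},{"wx":0,"wy":0,"wz":0,"x":-33,"y":20,"z":0,"gripper":0},{"wx":0,"wy":0,"wz":0,"x":-43,"y":28,"z":0,"gripper":0}]'; python3 - <<'E'
from h import *
print();go(*wp(1.2)); go(*wp(1.0)); go(*wp(.8)); s=capture("side"); save(s,"s6.npz")
# dark cover blob in side image
g=s["image"].mean(2)[120:235,300:400]<45
n,l,st,_=cv2.connectedComponentsWithStats(g.astype(np.uint8)); print(st[:4].tolist())
E
```

```text
time_s: 10.8
tool_pos: [0.6184, 0.0626, 0.2606]
tcp_rot: [-1.569, -0.005, -0.178]
ft_force: [0.1, -0.9, 0.7]
width: -0.0004

t 10.8 tcp [0.6184 0.0626 0.2606] rpy [-1.569 -0.005 -0.178] w -0.0004 F [ 0.1 -0.9  0.7]
shift [-9.7 11.2 -0.7] turn [-0.002  0.001  0.005]
t 10.8 tcp [0.6184 0.0626 0.2606] rpy [-1.569 -0.005 -0.178] w -0.0004 F [ 0.1 -0.9  0.7]
shift [-26.   31.4  -0.8] turn [-0.002  0.001  0.005]
t 10.8 tcp [0.6184 0.0626 0.2606] rpy [-1.569 -0.005 -0.178] w -0.0004 F [ 0.1 -0.9  0.7]
shift [-38.   54.5  -0.8] turn [-0.002  0.001  0.005]
[[0, 0, 100, 115, 9403], [32, 0, 20, 54, 694], [25, 42, 75, 73, 1403]]
```

```bash
cat >> h.py <<'E'
def cov(s):
    g=s["image"].mean(2); out=[]
    for th in np.arange(0,2.0,.05):
        d=np.array([-np.cos(th),0,np.sin(th)]); n=np.array([np.sin(th),0,np.cos(th)])
        q=proj(s,[ch(SEAT,np.array([86,-18,13])+r*d+1*n) for r in range(40,156,4)]).round().astype(int)
        out.append((round((g[q[:,1],q[:,0]]<55).mean(),2),round(th,2)))
    return sorted(out)[::-1][:5]
E
python3 - <<'E'
from h import *
print("open check",cov(load("s5.npz"))); s=load("s6.npz"); print("now",cov(s), "tip px",proj(s,get_obs()["tool_pos"]))
g=s["image"].mean(2)[140:235:2,310:400]
for r in g: print("".join("#" if v<55 else ("+" if v<100 else ".") for v in r))
E
```

```text
open check [(np.float64(0.86), np.float64(1.85)), (np.float64(0.86), np.float64(1.8)), (np.float64(0.69), np.float64(1.75)), (np.float64(0.62), np.float64(1.9)), (np.float64(0.52), np.float64(1.7))]
now [(np.float64(0.97), np.float64(1.4)), (np.float64(0.97), np.float64(1.35)), (np.float64(0.72), np.float64(1.45)), (np.float64(0.72), np.float64(1.3)), (np.float64(0.72), np.float64(1.25))] tip px [[339.67875765 174.59255662]]
+...........+++++..++++##################+................................................
..............+....++++##########+#######+..........................................++++++
......................+##################+...........................................+++++
.....................+++################+..............................................+++
+++++++................++###############+................................................+
+++++++................++##############+..................................................
+++++++++..............++##############+..................................................
+++++++++...............+#########
[... 2996 characters left out ...]
...........................++################++................
........................................................++###############+................
.............................................+++++.......++#####++++######+...............
...........................................++#####+.....++#####+++++#######+..............
........................................++++#######++++++++################+..............
...................................++++++++++++#+##++++++###################++............
...............................++++++++++++++++##++#####++++++################+...........
..........................+++++++++++++++++++++#++##++++++++++++###############++.........
```

The cover follows the finger (about 1.37 rad). Continuing along the arc.

```bash
python3 -m inch '[{"wx":0,"wy":0,"wz":0.005,"x":-10,"y":11,"z":-0.7,"gripper":0},{"wx":0,"wy":0,"wz":0.005,"x":-18,"y":21,"z":-0.7,"gripper":0},{"wx":0,"wy":0,"wz":0.005,"x":-26,"y":31,"z":-0.7,"gripper":0},{"wx":0,"wy":0,"wz":0.005,"x":-32,"y":43,"z":-0.7,"gripper":0},{"wx":0,"wy":0,"wz":0.005,"x":-38,"y":55,"z":-0.7,"gripper":0}]'; python3 - <<'E'
from h import *
print();go(*wp(.7)); go(*wp(.55,5,corner=-5)); go(*wp(.4,10,corner=0)); go(*wp(.3,16,corner=0)); s=capture("side"); save(s,"s7.npz"); print(cov(s))
E
```

```text
time_s: 11.35
tool_pos: [0.5799, 0.0692, 0.2062]
tcp_rot: [-1.568, -0.001, -0.178]
ft_force: [1.5, 0.0, 0.8]
width: -0.0

t 11.3 tcp [0.5799 0.0692 0.2062] rpy [-1.568e+00 -1.000e-03 -1.780e-01] w -0.0 F [1.5 0.  0.8]
shift [-2.8 12.7 -0.4] turn [-0.002  0.001  0.001]
t 11.3 tcp [0.5799 0.0692 0.2062] rpy [-1.568e+00 -1.000e-03 -1.780e-01] w -0.0 F [1.5 0.  0.8]
shift [-12.7  31.4  -0.4] turn [-0.002  0.001 -0.086]
t 11.3 tcp [0.5799 0.0692 0.2062] rpy [-1.568e+00 -1.000e-03 -1.780e-01] w -0.0 F [1.5 0.  0.8]
shift [-18.6  51.3  -0.4] turn [-0.002  0.001 -0.173]
t 11.3 tcp [0.5799 0.0692 0.2062] rpy [-1.568e+00 -1.000e-03 -1.780e-01] w -0.0 F [1.5 0.  0.8]
shift [-17.6  64.3  -0.5] turn [-0.003  0.001 -0.278]
[(np.float64(1.0), np.float64(0.9)), (np.float64(1.0), np.float64(0.85)), (np.float64(0.9), np.float64(0.95)), (np.float64(0.83), np.float64(1.0)), (np.float64(0.72), np.float64(0.8))]
```

```bash
python3 -m inch '[{"wx":0,"wy":0,"wz":0,"x":-4,"y":13,"z":-0.4,"gripper":0},{"wx":0,"wy":0,"wz":-0.05,"x":-10,"y":26,"z":-0.4,"gripper":0},{"wx":0,"wy":0,"wz":-0.12,"x":-14,"y":38,"z":-0.4,"gripper":0},{"wx":0,"wy":0,"wz":-0.18,"x":-17,"y":51,"z":-0.4,"gripper":0},{"wx":0,"wy":0,"wz":-0.27,"x":-17,"y":63,"z":-0.4,"gripper":0}]'; python3 - <<'E'
from h import *
print();go(*wp(.3,16,corner=0)); go(*wp(.15,24,corner=0)); go(*wp(0.05,28,corner=0)); s=capture("side"); save(s,"s8.npz"); print(cov(s))
E
```

```text
time_s: 11.9
tool_pos: [0.5632, 0.0722, 0.1435]
tcp_rot: [-1.567, -0.275, -0.178]
ft_force: [1.5, -1.9, 2.4]
width: -0.0

t 11.9 tcp [0.5632 0.0722 0.1435] rpy [-1.567 -0.275 -0.178] w -0.0 F [ 1.5 -1.9  2.4]
shift [-0.9  1.3 -0.4] turn [-0.004  0.001 -0.004]
t 11.9 tcp [0.5632 0.0722 0.1435] rpy [-1.567 -0.275 -0.178] w -0.0 F [ 1.5 -1.9  2.4]
shift [-2.4 20.8 -0.4] turn [-0.004  0.    -0.143]
t 11.9 tcp [0.5632 0.0722 0.1435] rpy [-1.567 -0.275 -0.178] w -0.0 F [ 1.5 -1.9  2.4]
shift [-1.7 33.8 -0.5] turn [-0.004  0.    -0.213]
[(np.float64(1.0), np.float64(0.4)), (np.float64(0.93), np.float64(0.45)), (np.float64(0.93), np.float64(0.35)), (np.float64(0.86), np.float64(0.5)), (np.float64(0.79), np.float64(0.55))]
```

```bash
python3 -m inch '[{"wx":0,"wy":0,"wz":-0.07,"x":-1,"y":11,"z":-0.4,"gripper":0},{"wx":0,"wy":0,"wz":-0.14,"x":-2,"y":21,"z":-0.4,"gripper":0},{"wx":0,"wy":0,"wz":-0.21,"x":-2,"y":28,"z":-0.4,"gripper":0},{"wx":0,"wy":0,"wz":-0.21,"x":-2,"y":34,"z":-0.4,"gripper":0},{"wx":0,"wy":0,"wz":-0.21,"x":-2,"y":34,"z":-0.4,"gripper":0}]'; python3 - <<'E'
from h import *
print(); go(*wp(0,28,corner=0)); print("Fch",Rch().inv().apply(get_obs()["ft_force"]).round(1)); s=capture("side"); save(s,"s9.npz"); print(cov(s))
E
```

```text
time_s: 12.45
tool_pos: [0.5698, 0.0694, 0.1105]
tcp_rot: [-1.572, -0.491, -0.179]
ft_force: [-1.4, -3.9, 7.3]
width: 0.0001

t 12.4 tcp [0.5698 0.0694 0.1105] rpy [-1.572 -0.491 -0.179] w 0.0001 F [-1.4 -3.9  7.3]
shift [-0.1  6.8  1.3] turn [ 0.001 -0.     0.002]
Fch [ 2.8 -4.1  6.8]
[(np.float64(1.0), np.float64(0.15)), (np.float64(1.0), np.float64(0.1)), (np.float64(0.86), np.float64(0.2)), (np.float64(0.83), np.float64(0.25)), (np.float64(0.76), np.float64(0.3))]
```

```bash
for i in 1 2; do python3 -m inch '[{"wx":0,"wy":0,"wz":0,"x":0,"y":2.5,"z":0.5,"gripper":0},{"wx":0,"wy":0,"wz":0,"x":0,"y":5,"z":0.5,"gripper":0},{"wx":0,"wy":0,"wz":0,"x":0,"y":5,"z":0.5,"gripper":0}]'>/dev/null; python3 - <<'E'
from h import *
go(*wp(0,28,corner=0)); print("Fch",Rch().inv().apply(get_obs()["ft_force"]).round(1))
E
done
```

```text
t 12.8 tcp [0.5736 0.0694 0.1071] rpy [-1.572 -0.492 -0.179] w 0.0002 F [ 0.2 -0.2  1. ]
shift [-1.8  2.1  0.6] turn [ 0.001 -0.     0.003]
Fch [ 0.7 -0.2  0.8]
t 13.1 tcp [0.576  0.0694 0.1054] rpy [-1.573 -0.491 -0.179] w 0.0002 F [-20.9   2.4  27.7]
shift [-3.1 -0.5  0.2] turn [0.002 0.    0.003]
Fch [-5.5 -1.4 34.3]
```

The force dropped after the snap, then rose to 34 N on the firm stop, so it has caught. I'll retreat and check.

```bash
python3 -m inch '[{"wx":0,"wy":0,"wz":0,"x":0,"y":-10,"z":0,"gripper":0},{"wx":0,"wy":0,"wz":0,"x":0,"y":-50,"z":0,"gripper":0},{"wx":0,"wy":0,"wz":0,"x":0,"y":-100,"z":0,"gripper":0},{"wx":0,"wy":0,"wz":0,"x":-20,"y":-140,"z":0,"gripper":0},{"wx":0,"wy":0,"wz":0,"x":-20,"y":-140,"z":0,"gripper":0}]'; python3 - <<'E'
from h import *
s=capture("side"); save(s,"s10.npz"); print(cov(s)); t=capture("top")
a=cv2.resize(s["image"][150:300,225:415,::-1],(760,600),interpolation=3); cv2.imwrite("pics/fin.png",a)
E
```

```text
time_s: 13.6
tool_pos: [0.4922, 0.0851, 0.2222]
tcp_rot: [-1.571, -0.493, -0.179]
ft_force: [0.3, -0.1, -0.9]
width: -0.0
[(np.float64(1.0), np.float64(0.1)), (np.float64(1.0), np.float64(0.05)), (np.float64(0.97), np.float64(0.15)), (np.float64(0.86), np.float64(0.2)), (np.float64(0.72), np.float64(0.0))]
```

View pics/fin.png

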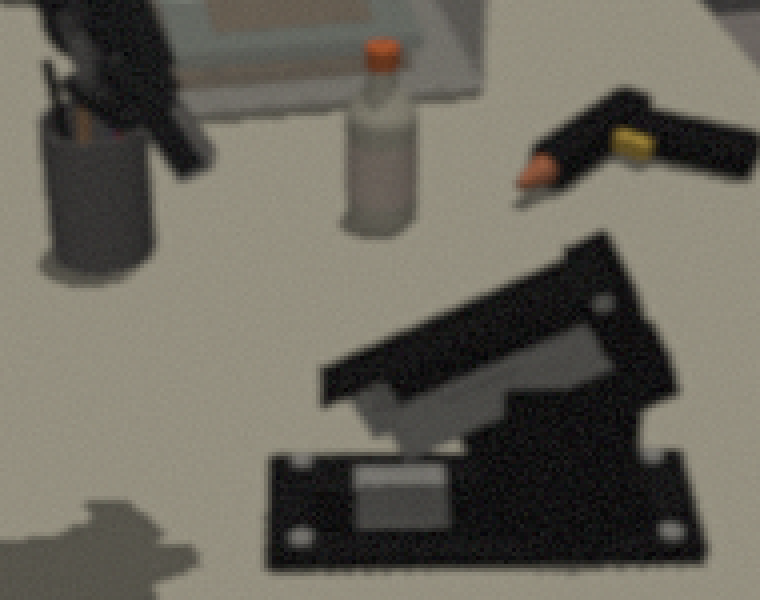

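The cover is shut along the channel with nothing touching it, and the pot and bottle are upright. One stability check, then I hand in.

```bash
python3 -m inch '[{"wx":0,"wy":0,"wz":0,"x":0,"y":-5,"z":0,"gripper":0},{"wx":0,"wy":0,"wz":0,"x":0,"y":-5,"z":0,"gripper":0},{"wx":0,"wy":0,"wz":0,"x":0,"y":-5,"z":0,"gripper":0},{"wx":0,"wy":0,"wz":0,"x":0,"y":-5,"z":0,"gripper":0},{"wx":0,"wy":0,"wz":0,"x":0,"y":-5,"z":0,"gripper":0}]'; python3 - <<'E'
from h import *
s=capture("side"); a=load("s10.npz")["image"]; d=cv2.blur(np.abs(s["image"].astype(float)-a).mean(2),(3,3))[205:295,290:405]; print(cov(s)[:3],"stapler change max",d.max())
print(sign_off())
E
```

```text
time_s: 14.2
tool_pos: [0.4912, 0.0853, 0.2255]
tcp_rot: [-1.572, -0.494, -0.179]
ft_force: [-1.0, -0.7, -0.0]
width: 0.0003
[(np.float64(1.0), np.float64(0.1)), (np.float64(1.0), np.float64(0.05)), (np.float64(0.97), np.float64(0.15))] stapler change max 10.185185185185185
the job is handed in; nothing more can be done
None
```

The job is handed in, with the small strip loaded and the cover shut on its catch. It took about 14 s of the 64 s allowed.

- **Strip:** I pushed it against the follower until the spring read about 4.4 N, went 3 mm further up the slope and lowered it. Sliding back, it stopped against the nose. I pressed it flat with about 28 N and let go. The close pictures then showed it straight and flush in the channel, with the follower right behind it.
- **Cover:** I swung it down with closed fingers. The force dropped as the catch snapped over, then rose to 34 N on the firm stop. After I backed off, nothing held the cover, and half a second later it had not moved.
- **Pot and bottle:** both were still upright in the last picture.

Some checks did not fully agree:

- **Seat position:** my fit from the pictures was about 2.5 mm off along the slope and in height, and over 1 mm sideways. I went by contact with the floor and nose instead.
- **Cover angle:** my estimate from the side camera read 0.05 to 0.1 rad at the end, not below 0.04. It is coarse, reading about 1.83 when the cover was open at about 1.9. I judged the cover caught from the snap and from it staying down against its spring.

I could not see the strip once the cover was shut.

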